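# Pack out a short ceramic tile in a contact test jig and hold it flush for the reading

## Task

One of the three ceramic tiles in the test jig is shorter than the other two and has to be measured: first turn the selector knob from its off ring to the engraved line that leads to the bay with the short tile. Then take the insulating packing block by its grip, slide it down to the floor of that bay into the gap at the near end of the short tile (the gaps at the long tiles are too narrow for it), and with it push the tile flush against the far wall of the bay, against the spring of the contact. Finish holding it so: the program ends with the block still in the gripper and the tile pressed flush, and the beaker, the dropper bottle and the flask left where they stand.

Things in the scene. Friction and masses are not known exactly. Their poses are not given: they have to be found in the camera images.
- jig: Test jig fixed to the bench, 222 mm long, 200 wide. Origin on the bench; +x runs along its three open-topped bays, away from the robot, +y left. Bay walls 8, near wall 12 mm thick, tops at z = 34 mm. Behind the bays a white console, x = 44 to 128 mm, top at z = 57 mm: knob at x = 92, y = 0, engraved lines to the bays, off ring, display, two posts 12 mm high at x = 104, y = 58 and 80.
- bay_left (a point): Left bay (jig y = +64 mm): point at the foot of its far wall, mid-width, on the bay's floor (z = 12 mm); axes as the jig's. Each bay is 56 mm wide and runs from this far face 112 mm back (-x) to its near wall. A round brass contact, 9 mm across, centred 6.5 mm above the floor, stands 5 mm proud of the far face on a spring: about 1.5 N to start, 5 N when level with the face.
- bay_middle (a point): The same point of the middle bay (jig x = 30, y = 0, z = 12 mm). Same size and contact as the left bay.
- bay_right (a point): The same point of the right bay (jig x = 30, y = -64, z = 12 mm). Same size and contact as the left bay.
- selector (a joint): Selector knob, vertical axis; rad, growing clockwise seen from above: 0 to 0.15 at the off ring (start), 0.48 line to the right bay, 0.96 middle bay, 1.44 left bay. Direction of the pointer (white line on the grip) in the jig's frame, counter-clockwise from +x: pi - (value - 0.96); at 0.96 it looks along -x. Stays where left (friction 0.05 N m); stops at -0.02 and 1.60.
- selector_grip (a point): Point on the knob's axis inside its grip, 18 mm above the console's top; its x axis points along the pointer. The knob is a black disc 44 mm across and 6 mm high with a bar grip across it: 40 mm long along the pointer, 10 mm wide, from 5 to 29 mm above the console's top.
- short_tile: Short white ceramic tile with metal-banded ends, 76 mm long (x), 52 wide, 12 thick, about 140 g, lying loose and flat in one bay. Origin on its underside, mid far edge (facing the contact); x points along the bay to that edge, near edge at x = -76 mm. It starts 6 to 10 mm short of the far face; 26 to 30 mm are free between its near edge and the near wall.
- long_tile_1: A long tile of the same make, 94 x 52 x 12 mm, loose in another bay; origin in the middle of its far edge on its underside as for the short one. Only 8 to 12 mm are free at its near end, at most 18 mm even if it is pushed home.
- long_tile_2: The other long tile, same as long_tile_1, in the third bay.
- spacer: White plastic packing block standing upright on the bench, about 60 g. Foot 22 mm thick (x), 50 wide (y), 22 high (lowest 6 mm stepped in 2 mm all round); from its middle rises a flat grip 12 mm thick (x), 32 wide (y), up to 68 mm above the underside. Origin mid underside. Same after half a turn. In the bay it stands across it, its x along the bay.
- beaker: Empty glass beaker, 55 mm across, 68 mm high, standing to one side of the jig (the packing block stands on the other); origin in the middle of its underside.
- dropper_bottle: Brown dropper bottle, 35 mm across, 83 mm high; origin in the middle of its underside.
- flask: Conical glass flask, 64 mm across, 108 mm high, to the left of the jig; origin in the middle of its underside.

How it is judged (in metres and radians):
On the way, in this order (a step that is already met when the one before it is completed fails the run):
1. the selector stands at the line of the bay with the short tile (((y of short_tile in the frame of jig between -0.076 and -0.052 m and value of joint selector between 0.34 and 0.62 rad) or (y of short_tile in the frame of jig between -0.012 and 0.012 m and value of joint selector between 0.82 and 1.1 rad) or (y of short_tile in the frame of jig between 0.052 and 0.076 m and value of joint selector between 1.3 and 1.58 rad))), for 0.2 s.
2. the packing block, held in the gripper, stands on the floor of that bay in the gap at the near end of the short tile (z of short_tile in the frame of jig between 0.009 and 0.015 m and y of spacer in the frame of short_tile between -0.007 and 0.007 m and z of spacer in the frame of short_tile between -0.003 and 0.0035 m and angle between the x axis of spacer and the x axis of short_tile, either way round below 0.1 rad and angle between spacer's own z axis and vertical below 0.08 rad and x of spacer in the frame of short_tile between -0.11 and -0.084 m and contact force between the fingers and spacer above 1 N), for 0.1 s.
At the end, for the whole second after the job is handed in: Selector within 0.14 rad of the short tile's bay line; short tile flat in its bay, far edge within 1.7 mm of the far face, square to 0.05 rad; block upright on the bay floor at its near end (3 mm in height, 7 mm sideways, 0.1 rad), pressing it with over 2 N, still held in the fingers (((y of short_tile in the frame of jig between -0.076 and -0.052 m and value of joint selector between 0.34 and 0.62 rad) or (y of short_tile in the frame of jig between -0.012 and 0.012 m and value of joint selector between 0.82 and 1.1 rad) or (y of short_tile in the frame of jig between 0.052 and 0.076 m and value of joint selector between 1.3 and 1.58 rad)) and z of short_tile in the frame of jig between 0.009 and 0.015 m and y of spacer in the frame of short_tile between -0.007 and 0.007 m and z of spacer in the frame of short_tile between -0.003 and 0.0035 m and angle between the x axis of spacer and the x axis of short_tile, either way round below 0.1 rad and angle between spacer's own z axis and vertical below 0.08 rad and x of short_tile in the frame of jig between 0.0283 and 0.0325 m and angle between the x axis of short_tile and the x axis of jig, either way round below 0.05 rad and x of spacer in the frame of short_tile between -0.0895 and -0.0845 m and contact force between spacer and short_tile above 2 N and contact force between the fingers and spacer above 1 N); the arm keeps its last pose, push and grip.
It fails at once if beaker disturbed (moved more than 30 mm) (distance of beaker from where it was at the start of the episode above 0.03 m).
It fails at once if dropper bottle disturbed (moved more than 30 mm) (distance of dropper_bottle from where it was at the start of the episode above 0.03 m).
It fails at once if flask disturbed (moved more than 30 mm) (distance of flask from where it was at the start of the episode above 0.03 m).
It also fails if it takes over 51 s, if anything falls off the work surface, if the arm or the gripper's body presses on something with over 40 N, if the wrist force passes 120 N, or if a joint passes its speed limit or range.

## Robot

A 7-joint arm with a two-finger parallel gripper is mounted at the origin on a cart in front of the work surface, level with it; the furniture and walls round the work are solid. World frame = base frame: x ahead of the robot, y to its left, z up, the work surface at z = 0. Lengths are in m, angles in degrees, forces in N, time in s.
With the tool pointing down it reaches from about 0.425 to 0.875 m from the base axis. Payload 8.4 kg.
Tool frame: the origin (TCP) lies where the fingers leave the gripper's body, on its centre line; the fingertips stand 73 mm ahead of it and the grasp point (between the pads) lies 54 mm ahead of it; z points along the fingers, y is the line along which they close (so a half turn about z gives the same grasp; the last joint's range is limited). The gripper opens to 85 mm and grips with 20 to 120 N. Pads are 22 mm wide; open, the fingers measure 114 mm over their backs; the gripper's body (76 mm by 85 mm) begins 54 mm behind the grasp point. The pads swing forward as they close: fully open they stand 13 mm farther back than shut.
Start: joints at [-71.001, 19.091, 2.286, 83.961, -0.768, 76.965, -3.352], TCP at [0.271, 0.591, 0.304] pointing down, gripper open.
Joint ranges: [-147.57, 147.57], [-21.85, 119.76], [-74.77, 79.35], [14.55, 137.4], [-85.83, 265.84], [4.83, 119.75], [-152.11, 152.11]. Speed limits (degrees/s): [127.2, 127.2, 159.86, 159.86, 180, 180, 180].

## Interface

Orientations are given as [roll, pitch, yaw] about the fixed x, y, z axes, in that order (R = Rz(yaw) Ry(pitch) Rx(roll)).
In Python, from rig import sensors, eyes, ticket gives the robot as it stands.
- The arm moves only by the tool send_rows, never from a script. Its argument "plan" is a list of rows, each an object with "gripper": the finger opening in mm, from 0 to 85.4; "linear": the shift along the tool's x, y, z in mm, a list of three; "delta_rot": the turn, a rotation vector about the tool's x, y, z in rad, a list of three. A call has 1 to 12 rows; each row is the pose to reach, as a shift and turn from the pose commanded when the call began, along the tool's axes at that moment; what a row does not reach only later rows make up. A row lasts 1/12 s, in which the tool goes at most 41.7 mm and 7.16 degrees, less where a joint would pass 70% of its speed; a pose out of reach is approached as far as the arm can. A call with a gripper value outside its range is refused whole. The fingers move at their own pace and stop on an object; "squeeze" is the grip in N (left out, the last holds). Time passes only in rows, so rows that repeat a pose let the fingers close. It gives the time, the measured TCP pose, the force, the opening and the grip force at its end, in the units of the state.
- sensors.sense(): the state, without advancing time (a new reading comes with each control period).
- eyes.read_camera(name): name is "side" or "top"; returns the picture (400x640x3 uint8, blue, green, red); there is no depth.
- eyes.camera_info(name): a dict with "vertical_fov" (degrees; the focal length in pixels is half the picture's height over the tangent of half this angle, whatever the lens; pixels are square), "cx", "cy" (the principal point, pixels), "D" ([k1, k2, p1, p2, k3] as OpenCV has them; the pictures are not rectified), "world_to_cam" (4x4, takes a point from world to camera coordinates). Camera axes: x right, y down, z forward; pixel columns grow to the right and rows downward; lengths in m; the calibration is good to about 2 mm. A picture is of the moment at which its call begins. camera_info takes no time and is no camera call.
- ticket.job_done(): hands the job in; it is judged then, once.
The state is a dict: "t": time; "joint_positions": joint angles; "dq": joint speeds; "joint_torque": joint torques, N m; "ee_pos": TCP position; "tool_rot": TCP orientation; "ft_force": force on the tool from outside, world axes, zero at the start; "ft_torque": the same for the moment, N m; "gripper_width": opening from 0.0 (shut) to 1.0 (fully open); "gripper_force": force on a finger pad.
Only numpy, scipy, OpenCV 4.12 (cv2) and the standard library are available. Lean on these libraries where they do the work, as an engineer would, in place of code of your own. Each camera call takes 0.05 s, during which the arm holds its last target. There are 200 camera calls.

## Working session

There is one attempt and no reset: what is moved stays moved. The work goes in short steps, Python scripts to look and compute and a tool call to move; the robot and the scene stay as the last step left them, time stands still between calls to the robot, and variables do not carry over. Pictures are saved under pics/ and viewed, at most 10 in all, crops included, and the job is handed in when it is done.

Besides the shell and the picture viewer there is one more tool, called after ">>>" by a JSON object that holds its "api" and its "payload". send_rows: Moves the arm, as the interface text tells. Its arguments: {"type":"object","properties":{"plan":{"type":"array"},"squeeze":{"type":"number"}},"required":["plan"]}

```bash
mkdir -p pics; ls; python3 - <<'E'
from rig import sensors, eyes
import cv2
for n in("top","side"):
    cv2.imwrite(f"pics/{n}0.png",eyes.read_camera(n)); print(n,eyes.camera_info(n))
print(sensors.sense())
E
```

```text
pics
top {'vertical_fov': 57.35714847337251, 'cx': 318.84395590662723, 'cy': 194.7347829890232, 'D': array([-0.04877544,  0.        ,  0.        ,  0.        ,  0.        ]), 'world_to_cam': array([[-0.01184427, -0.99988817, -0.00912996, -0.00529754],
       [-0.98465372,  0.01325274, -0.17401556,  0.55870259],
       [ 0.1741171 ,  0.00692877, -0.98470058,  0.81305469],
       [ 0.        ,  0.        ,  0.        ,  1.        ]])}
side {'vertical_fov': 50.660048109142316, 'cx': 316.4624692679778, 'cy': 194.61732778517498, 'D': array([-0.07397392,  0.        ,  0.        ,  0.        ,  0.        ]), 'world_to_cam': array([[ 0.84804044, -0.52969786,  0.01573505, -0.47208108],
       [-0.30725513, -0.51567068, -0.79979875,  0.2432814 ],
       [ 0.43176579,  0.67342701, -0.60006197,  1.01716967],
       [ 0.        ,  0.        ,  0.        ,  1.        ]])}
{'t': 0.1, 'joint_positions': array([-70.99941062,  19.12996293,   2.28374205,  84.00593358,
        -0.76800224,  76.96475475,  -3.35132354]), 'dq': array([-0.01837186, -0.08509773,  0.06443575, -0.15512073, -0.01262333,
        0.08602427,  0.06782858]), 'joint_torque': array([ 4.32868634e-03, -6.60015965e+01,  1.36993982e+00, -4.06475902e+01,
        1.67883758e-02,  8.98610306e-03, -1.33296280e-05]), 'ee_pos': array([0.27133359, 0.59032813, 0.303085  ]), 'tool_rot': array([-1.79914741e+02,  5.27419212e-03,  1.55315991e+02]), 'ft_force': array([-0.16588288, -0.92880951, -0.93949773]), 'ft_torque': array([ 0.00528463, -0.03230152, -0.01458265]), 'gripper_force': 0.0, 'gripper_width': 0.9990124574048057}
```

View pics/top0.png

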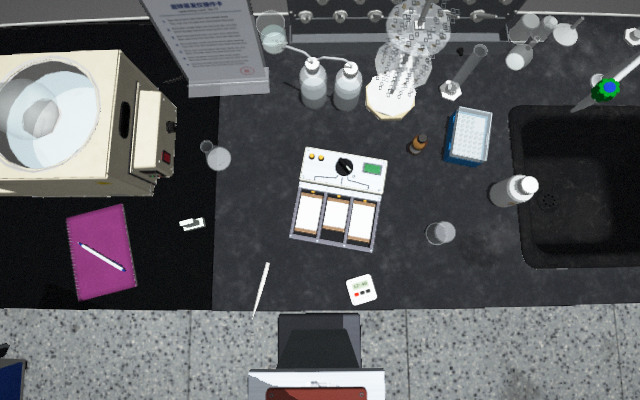

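View pics/side0.png

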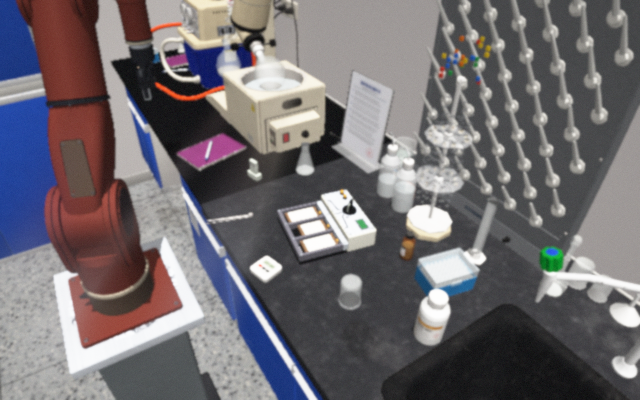

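The top view shows the jig at about (340,200), with the knob at (344,166), the block at (192,223) and the beaker at (440,233). The flask is at (216,157) and the dropper bottle at (418,144). The middle tile may be the short one, so I'll zoom in.

```bash
cat > h.py <<'E'
import cv2, numpy as np
from rig import sensors, eyes
from scipy.spatial.transform import Rotation as R
def cam(n):
    i=eyes.camera_info(n); f=200/np.tan(np.radians(i["vertical_fov"]/2))
    return np.array([[f,0,i["cx"]],[0,f,i["cy"]],[0,0,1]]),np.array(i["D"]),np.array(i["world_to_cam"])
def ray(n,uv):
    K,D,T=cam(n); p=cv2.undistortPoints(np.array(uv,float).reshape(-1,1,2),K,D).reshape(-1,2)
    d=np.c_[p,np.ones(len(p))]@T[:3,:3]; return -T[:3,:3].T@T[:3,3],d
def plane(n,uv,z):
    c,d=ray(n,uv); return c+d*((z-c[2])/d[:,2])[:,None]
def proj(n,P):
    K,D,T=cam(n); return cv2.projectPoints(np.array(P,float).reshape(-1,3),cv2.Rodrigues(T[:3,:3])[0],T[:3,3],K,D)[0].reshape(-1,2)
def rect(n,box,z,pxmm=4,img=None):
    """metric top view of plane z; box=(xmin,xmax,ymin,ymax) m; row down=-x, col right=-y"""
    img=eyes.read_camera(n) if img is None else img
    s=pxmm*1000; x=np.arange(box[1],box[0],-1/s); y=np.arange(box[3],box[2],-1/s)
    X,Y=np.meshgrid(x,y,indexing="ij"); p=proj(n,np.stack([X,Y,X*0+z],-1)).astype(np.float32).reshape(*X.shape,2)
    return cv2.remap(img,p[...,0],p[...,1],cv2.INTER_CUBIC)
E
python3 - <<'E'
from h import *
im=cv2.imread("pics/top0.png")
a=cv2.resize(im[140:255,280:395],None,fx=5,fy=5,interpolation=cv2.INTER_CUBIC)
b=cv2.resize(im[205:240,172:212],None,fx=5,fy=5,interpolation=cv2.INTER_CUBIC)
o=np.zeros((575,780,3),np.uint8);o[:,:575]=a;o[:175,578:778]=b
cv2.imwrite("pics/z1.png",o)
print(plane("top",[(303,148),(387,158),(290,237),(376,250),(344,166)],.034))
print(plane("top",[(192,223)],.02),plane("top",[(440,240)],.0))
E
```

```text
[[ 0.67839969  0.02530189  0.034     ]
 [ 0.65014812 -0.17988122  0.034     ]
 [ 0.46107963  0.05686567  0.034     ]
 [ 0.42819398 -0.14436787  0.034     ]
 [ 0.63139395 -0.0742916   0.034     ]]
[[0.49817493 0.29660905 0.02      ]] [[ 0.45075498 -0.3072187   0.        ]]
```

View pics/z1.png

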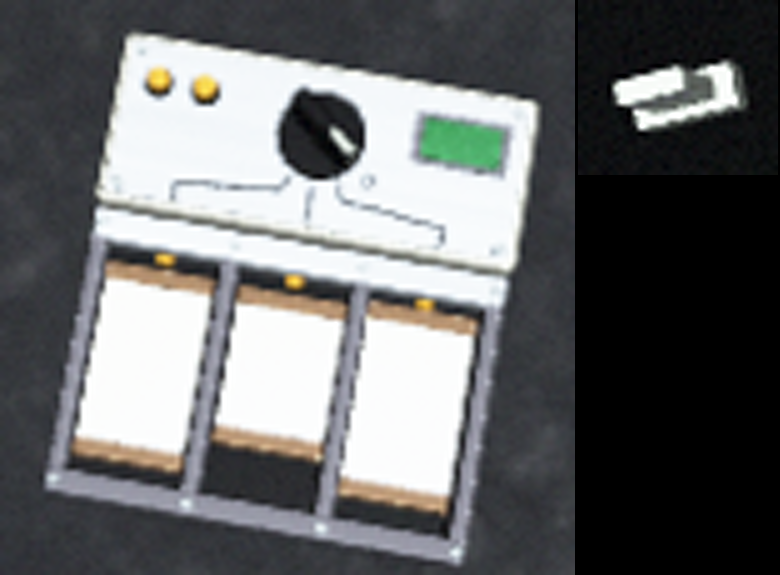

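The crop shows the middle tile is short: its near gap is clearly wide, and the other two gaps are narrow. The pointer is at the off ring. Next I'll fit the jig pose from the corners and the block pose from bright blobs.

```bash
cat > m.py <<'E'
from h import *
from scipy.optimize import least_squares
C=np.array([[130,35],[538,103],[48,488],[460,562]],float)   # 5x crop
uv=(C+.5)/5-.5+[280,140]
J=np.array([[.128,.1,.057],[.128,-.1,.057],[-.094,.1,.034],[-.094,-.1,.034]])
W=lambda p,P:R.from_euler("z",p[2]).apply(P)+[p[0],p[1],0]
s=least_squares(lambda p:(proj("top",W(p,J))-uv).ravel(),[.54,-.06,-.16])
p=s.x
if __name__=="__main__":
    print("jig",p[:2],np.degrees(p[2]),s.fun.round(2))
    knob=W(p,[[.092,0,.086]]); print("knob",knob,proj("top",knob))
    q=plane("top",(np.array([[340,132],[352,152],[296,100]])+.5)/5-.5+[280,140],.086); print("white line pts",q)
    im=cv2.imread("pics/top0.png")
    g=cv2.resize(cv2.cvtColor(im[205:240,172:212],cv2.COLOR_BGR2GRAY),None,fx=10,fy=10,interpolation=cv2.INTER_CUBIC)
    for th in(60,170,215):
        for c in cv2.findContours((g>th).astype(np.uint8),cv2.RETR_EXTERNAL,2)[0]:
            if cv2.contourArea(c)>1000:
                b=(cv2.boxPoints(cv2.minAreaRect(c))+.5)/10-.5+[172,205]
                for z in(.068,.022):
                    w=plane("top",b,z)[:,:2]; e=np.diff(w,axis=0)
                    print(th,z,w.mean(0).round(4),np.linalg.norm(e,axis=1).round(4),np.degrees(np.arctan2(e[:,1],e[:,0])).round(1))
    # side view overlay
    S=cv2.imread("pics/side0.png"); T=cv2.imread("pics/top0.png")
    o=[]
    for n,I,(x,y) in(("side",S,(265,180)),("top",T,(280,140))):
        c=cv2.resize(I[y:y+115,x:x+115],None,fx=3.4,fy=3.4,interpolation=cv2.INTER_CUBIC)
        for u in proj(n,np.r_[W(p,J),knob]): cv2.circle(c,tuple(int(v) for v in ((u+.5-[x,y])*3.4)),2,(0,0,255),-1)
        o.append(c)
    c=cv2.resize(S[150:190,240:270],None,fx=6,fy=6,interpolation=cv2.INTER_CUBIC)
    o=np.hstack(o); o=np.vstack([o,np.zeros((200,o.shape[1],3),np.uint8)])[:590]; 
    c=cv2.resize(S[150:183,235:275],None,fx=6,fy=6,interpolation=cv2.INTER_CUBIC); o[392:590,:240]=c
    c=cv2.resize(T[207:240,172:212],None,fx=6,fy=6,interpolation=cv2.INTER_CUBIC); o[392:590,300:540]=c
    cv2.imwrite("pics/z2.png",o)
E
python3 m.py
```

```text
jig [ 0.53277059 -0.05505864] -10.844835520848747 [-0.5  -1.07  0.62 -0.56 -0.89  0.59  0.75  0.89]
knob [[ 0.6231275  -0.07236843  0.086     ]] [[344.5766365  163.80747258]]
white line pts [[ 0.6178636  -0.07915173  0.086     ]
 [ 0.60838851 -0.08438139  0.086     ]
 [ 0.63326423 -0.05936698  0.086     ]]
60 0.068 [0.4927 0.2799] [0.0599 0.0281 0.0596] [ -77.2 -164.3  102.8]
60 0.022 [0.4973 0.2964] [0.0632 0.0297 0.0629] [ -77.2 -164.3  102.8]
170 0.068 [0.4962 0.2937] [0.0325 0.0119 0.0325] [ -76.5 -163.4  103.5]
170 0.022 [0.5011 0.311 ] [0.0343 0.0125 0.0343] [ -76.5 -163.4  103.5]
170 0.068 [0.4917 0.2776] [0.0486 0.0213 0.0484] [ -76.4 -163.6  103.6]
170 0.022 [0.4963 0.294 ] [0.0513 0.0225 0.0511] [ -76.4 -163.6  103.6]
215 0.068 [0.4962 0.2939] [0.0311 0.0106 0.0311] [ -76.2 -163.   103.8]
215 0.022 [0.5011 0.3113] [0.0329 0.0112 0.0328] [ -76.2 -163.   103.8]
215 0.068 [0.4918 0.2777] [0.0476 0.02   0.0474] [ -76.  -163.2  104. ]
215 0.022 [0.4964 0.2941] [0.0502 0.0211 0.05  ] [ -76.  -163.2  104. ]
```

View pics/z2.png

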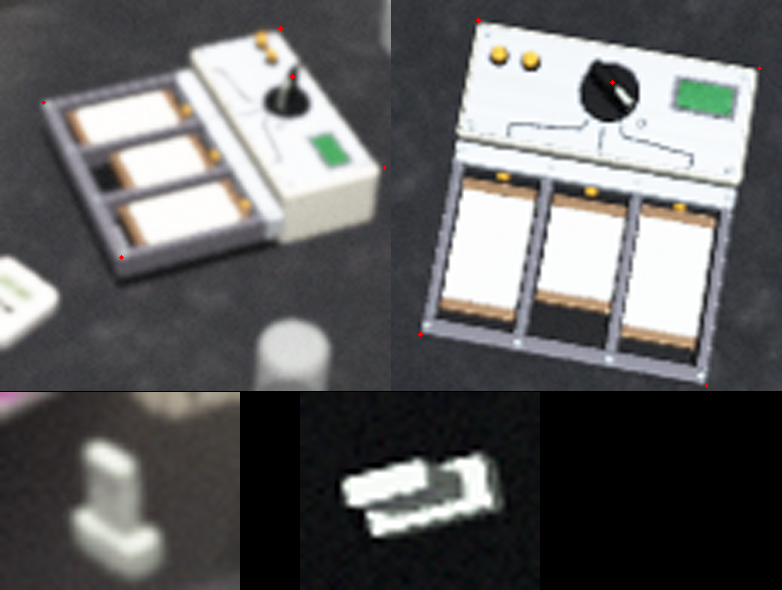

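The projected corners match both views to about 1 px. The knob is at (0.6225, -0.072) with its bar at yaw ≈ 43°. The block's grip top is at (0.496, 0.294) with its long axis at 103.6°.

```bash
cat > go.py <<'E'
import sys
from h import *
def go(x,y,z,yaw):
    s=sensors.sense(); Rm=R.from_euler("xyz",s["tool_rot"],degrees=True); Rt=R.from_euler("xyz",[180,0,yaw],degrees=True)
    print("t",round(s["t"],2),"pos",s["ee_pos"].round(4),"rot",s["tool_rot"].round(2),"F",s["ft_force"].round(2),"w",round(s["gripper_width"],3),round(s["gripper_force"],1))
    print("linear",(Rm.inv().apply(np.array([x,y,z])-s["ee_pos"])*1000).round(1),"rot",(Rm.inv()*Rt).as_rotvec().round(4))
if __name__=="__main__": go(*map(float,sys.argv[1:]))
E
python3 go.py .6225 -.072 .23 43; python3 go.py .45 .25 .29 90
```

```text
t 0.1 pos [0.2713 0.5903 0.3031] rot [-1.7991e+02  1.0000e-02  1.5532e+02] F [-0.17 -0.93 -0.94] w 0.999 0.0
linear [-595.7 -455.    73.8] rot [-9.0000e-04  1.5000e-03  1.9603e+00]
t 0.1 pos [0.2713 0.5903 0.3031] rot [-1.7991e+02  1.0000e-02  1.5532e+02] F [-0.17 -0.93 -0.94] w 0.999 0.0
linear [-304.5 -234.6   13.5] rot [-1.30e-03  9.00e-04  1.14e+00]
```

>>> {"api": "send_rows", "payload": {"plan": [{"gripper": 50, "linear": [-304.5, -234.6, 13.5], "delta_rot": [-0.001, 0.001, 1.14]}, {"gripper": 50, "linear": [-304.5, -234.6, 13.5], "delta_rot": [-0.001, 0.001, 1.14]}, {"gripper": 50, "linear": [-304.5, -234.6, 13.5], "delta_rot": [-0.001, 0.001, 1.14]}, {"gripper": 50, "linear": [-304.5, -234.6, 13.5], "delta_rot": [-0.001, 0.001, 1.14]}, {"gripper": 50, "linear": [-304.5, -234.6, 13.5], "delta_rot": [-0.001, 0.001, 1.14]}, {"gripper": 50, "linear": [-304.5, -234.6, 13.5], "delta_rot": [-0.001, 0.001, 1.14]}, {"gripper": 50, "linear": [-304.5, -234.6, 13.5], "delta_rot": [-0.001, 0.001, 1.14]}, {"gripper": 50, "linear": [-304.5, -234.6, 13.5], "delta_rot": [-0.001, 0.001, 1.14]}, {"gripper": 50, "linear": [-304.5, -234.6, 13.5], "delta_rot": [-0.001, 0.001, 1.14]}, {"gripper": 50, "linear": [-595.7, -455, 73.8], "delta_rot": [-0.001, 0.0015, 1.96]}, {"gripper": 50, "linear": [-595.7, -455, 73.8], "delta_rot": [-0.001, 0.0015, 1.96]}, {"gripper": 50, "linear": [-595.7, -455, 73.8], "delta_rot": [-0.001, 0.0015, 1.96]}]}}

```text
t: 1.1
ee_pos: [0.5043, 0.148, 0.2706]
tool_rot: [-180.0, -0.1, 69.0]
ft_force: [1.2, 0.4, -0.5]
gripper_width: 0.585
gripper_force: 0.0
```

```bash
python3 go.py .6225 -.072 .23 43
```

```text
t 1.1 pos [0.5043 0.148  0.2706] rot [-1.800e+02 -1.000e-01  6.903e+01] F [ 1.24  0.45 -0.51] w 0.585 0.0
linear [-163.2  189.1   40.3] rot [-0.0005 -0.0018  0.4543]
```

>>> {"api": "send_rows", "payload": {"plan": [{"gripper": 50, "linear": [-160, 186, 40], "delta_rot": [0, -0.002, 0.45]}, {"gripper": 50, "linear": [-160, 186, 40], "delta_rot": [0, -0.002, 0.45]}, {"gripper": 50, "linear": [-160, 186, 40], "delta_rot": [0, -0.002, 0.45]}, {"gripper": 50, "linear": [-160, 186, 40], "delta_rot": [0, -0.002, 0.45]}, {"gripper": 50, "linear": [-160, 186, 40], "delta_rot": [0, -0.002, 0.45]}, {"gripper": 50, "linear": [-160, 186, 40], "delta_rot": [0, -0.002, 0.45]}, {"gripper": 50, "linear": [-160, 186, 40], "delta_rot": [0, -0.002, 0.45]}, {"gripper": 50, "linear": [-160, 186, 40], "delta_rot": [0, -0.002, 0.45]}, {"gripper": 50, "linear": [-160, 186, 40], "delta_rot": [0, -0.002, 0.45]}, {"gripper": 50, "linear": [-160, 186, 40], "delta_rot": [0, -0.002, 0.45]}]}}

```text
t: 1.93
ee_pos: [0.6215, -0.0636, 0.2305]
tool_rot: [-179.9, 0.0, 43.7]
ft_force: [-0.9, -0.2, -0.3]
gripper_width: 0.585
gripper_force: 0.0
```

```bash
python3 go.py .6225 -.072 .139 43; python3 - <<'E'
from h import *
im=eyes.read_camera("side");cv2.imwrite("pics/side1.png",im[100:260,250:450].repeat(3,0).repeat(3,1))
E
```

```text
t 1.93 pos [ 0.6215 -0.0636  0.2305] rot [-1.7993e+02  2.0000e-02  4.3700e+01] F [-0.9  -0.17 -0.26] w 0.585 0.0
linear [-5.   6.9 91.5] rot [-0.0011  0.0004  0.0122]
```

View pics/side1.png

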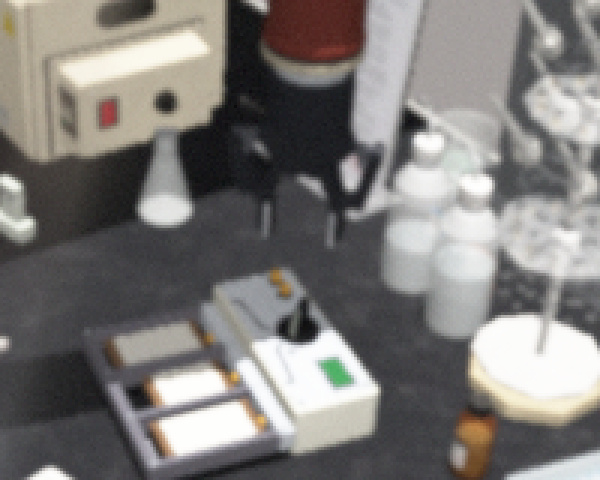

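The gripper hangs above the knob (298,322 in the crop) with its fingers straddling it. I'll descend to the knob and close.

>>> {"api": "send_rows", "payload": {"plan": [{"gripper": 50, "linear": [-5, 7, 20], "delta_rot": [0, 0, 0.012]}, {"gripper": 50, "linear": [-5, 7, 45], "delta_rot": [0, 0, 0.012]}, {"gripper": 50, "linear": [-5, 7, 65], "delta_rot": [0, 0, 0.012]}, {"gripper": 50, "linear": [-5, 7, 80], "delta_rot": [0, 0, 0.012]}, {"gripper": 50, "linear": [-5, 7, 88], "delta_rot": [0, 0, 0.012]}, {"gripper": 50, "linear": [-5, 7, 90], "delta_rot": [0, 0, 0.012]}, {"gripper": 50, "linear": [-5, 7, 90], "delta_rot": [0, 0, 0.012]}]}}

```text
t: 2.57
ee_pos: [0.6228, -0.0729, 0.1407]
tool_rot: [-180.0, 0.0, 43.0]
ft_force: [1.7, 0.8, -0.4]
gripper_width: 0.586
gripper_force: 0.0
```

>>> {"api": "send_rows", "payload": {"plan": [{"gripper": 5, "linear": [0, 0, 0], "delta_rot": [0, 0, 0]}, {"gripper": 5, "linear": [0, 0, 0], "delta_rot": [0, 0, 0]}, {"gripper": 5, "linear": [0, 0, 0], "delta_rot": [0, 0, 0]}, {"gripper": 5, "linear": [0, 0, 0], "delta_rot": [0, 0, 0]}, {"gripper": 5, "linear": [0, 0, 0], "delta_rot": [0, 0, 0]}, {"gripper": 5, "linear": [0, 0, 0], "delta_rot": [0, 0, 0]}, {"gripper": 5, "linear": [0, 0, 0], "delta_rot": [0, 0, 0]}, {"gripper": 5, "linear": [0, 0, 0], "delta_rot": [0, 0, 0]}], "squeeze": 30}}

```text
t: 3.23
ee_pos: [0.6223, -0.0728, 0.1415]
tool_rot: [-179.8, 0.0, 42.9]
ft_force: [-7.5, 3.9, 8.5]
gripper_width: 0.106
gripper_force: 30.9
```

```bash
python3 go.py .6225 -.072 .139 -10.8;python3 - <<'E'
from h import *
cv2.imwrite("pics/top2.png",eyes.read_camera("top"))
E
```

```text
t 3.23 pos [ 0.6223 -0.0728  0.1415] rot [-1.7985e+02  1.0000e-02  4.2930e+01] F [-7.52  3.9   8.53] w 0.106 30.9
linear [ 0.7 -0.4  2.5] rot [-0.0023  0.0014  0.9378]
```

>>> {"api": "send_rows", "payload": {"plan": [{"gripper": 5, "linear": [0, -0.7, -1], "delta_rot": [0, 0, 0.1]}, {"gripper": 5, "linear": [0, -0.7, -1], "delta_rot": [0, 0, 0.2]}, {"gripper": 5, "linear": [0, -0.7, -1], "delta_rot": [0, 0, 0.3]}, {"gripper": 5, "linear": [0, -0.7, -1], "delta_rot": [0, 0, 0.4]}, {"gripper": 5, "linear": [0, -0.7, -1], "delta_rot": [0, 0, 0.5]}, {"gripper": 5, "linear": [0, -0.7, -1], "delta_rot": [0, 0, 0.6]}, {"gripper": 5, "linear": [0, -0.7, -1], "delta_rot": [0, 0, 0.7]}, {"gripper": 5, "linear": [0, -0.7, -1], "delta_rot": [0, 0, 0.8]}, {"gripper": 5, "linear": [0, -0.7, -1], "delta_rot": [0, 0, 0.88]}, {"gripper": 5, "linear": [0, -0.7, -1], "delta_rot": [0, 0, 0.935]}, {"gripper": 5, "linear": [0, -0.7, -1], "delta_rot": [0, 0, 0.935]}, {"gripper": 5, "linear": [0, -0.7, -1], "delta_rot": [0, 0, 0.935]}]}}

```text
t: 4.28
ee_pos: [0.6221, -0.0722, 0.1416]
tool_rot: [-180.0, 0.1, -10.5]
ft_force: [-3.8, 4.3, 0.7]
gripper_width: 0.109
gripper_force: 31.1
```

```bash
python3 go.py .6225 -.072 .139 -10.8
```

```text
t 4.28 pos [ 0.6221 -0.0722  0.1416] rot [-1.7996e+02  1.1000e-01 -1.0520e+01] F [-3.79  4.33  0.72] w 0.109 31.1
linear [ 0.4 -0.3  2.6] rot [-0.0006  0.0018  0.005 ]
```

>>> {"api": "send_rows", "payload": {"plan": [{"gripper": 40, "linear": [0, 0, 0], "delta_rot": [0, 0, 0]}, {"gripper": 40, "linear": [0, 0, 0], "delta_rot": [0, 0, 0]}, {"gripper": 40, "linear": [0, 0, 0], "delta_rot": [0, 0, 0]}, {"gripper": 40, "linear": [0, 0, 0], "delta_rot": [0, 0, 0]}, {"gripper": 40, "linear": [0, 0, -20], "delta_rot": [0, 0, 0]}, {"gripper": 40, "linear": [0, 0, -50], "delta_rot": [0, 0, 0]}, {"gripper": 40, "linear": [0, 0, -90], "delta_rot": [0, 0, 0]}, {"gripper": 40, "linear": [0, 0, -90], "delta_rot": [0, 0, 0]}]}}

```text
t: 4.95
ee_pos: [0.625, -0.0749, 0.2387]
tool_rot: [-180.0, -0.5, -10.7]
ft_force: [0.2, -1.3, 1.3]
gripper_width: 0.467
gripper_force: 0.0
```

```bash
python3 go.py .4963 .294 .23 103.6
```

```text
t 4.95 pos [ 0.625  -0.0749  0.2387] rot [-179.95   -0.49  -10.71] F [ 0.19 -1.33  1.28] w 0.467 0.0
linear [-195.1 -338.5    7.3] rot [ 0.0081 -0.0064 -1.995 ]
```

>>> {"api": "send_rows", "payload": {"plan": [{"gripper": 50, "linear": [-195, -338.5, 7], "delta_rot": [0.008, -0.006, -1.995]}, {"gripper": 50, "linear": [-195, -338.5, 7], "delta_rot": [0.008, -0.006, -1.995]}, {"gripper": 50, "linear": [-195, -338.5, 7], "delta_rot": [0.008, -0.006, -1.995]}, {"gripper": 50, "linear": [-195, -338.5, 7], "delta_rot": [0.008, -0.006, -1.995]}, {"gripper": 50, "linear": [-195, -338.5, 7], "delta_rot": [0.008, -0.006, -1.995]}, {"gripper": 50, "linear": [-195, -338.5, 7], "delta_rot": [0.008, -0.006, -1.995]}, {"gripper": 50, "linear": [-195, -338.5, 7], "delta_rot": [0.008, -0.006, -1.995]}, {"gripper": 50, "linear": [-195, -338.5, 7], "delta_rot": [0.008, -0.006, -1.995]}, {"gripper": 50, "linear": [-195, -338.5, 7], "delta_rot": [0.008, -0.006, -1.995]}, {"gripper": 50, "linear": [-195, -338.5, 7], "delta_rot": [0.008, -0.006, -1.995]}, {"gripper": 50, "linear": [-195, -338.5, 7], "delta_rot": [0.008, -0.006, -1.995]}, {"gripper": 50, "linear": [-195, -338.5, 7], "delta_rot": [0.008, -0.006, -1.995]}]}}

```text
t: 5.95
ee_pos: [0.4928, 0.2973, 0.2245]
tool_rot: [-179.6, -0.0, 75.8]
ft_force: [-0.6, -0.9, 0.0]
gripper_width: 0.586
gripper_force: 0.0
```

```bash
python3 go.py .4963 .294 .20 103.6
```

```text
t 5.95 pos [0.4928 0.2973 0.2245] rot [-1.7959e+02 -4.0000e-02  7.5830e+01] F [-0.63 -0.88  0.02] w 0.586 0.0
linear [-2.3  4.3 24.4] rot [-0.0068 -0.0024 -0.4847]
```

>>> {"api": "send_rows", "payload": {"plan": [{"gripper": 50, "linear": [-2, 4, 24], "delta_rot": [-0.005, -0.002, -0.485]}, {"gripper": 50, "linear": [-2, 4, 24], "delta_rot": [-0.005, -0.002, -0.485]}, {"gripper": 50, "linear": [-2, 4, 24], "delta_rot": [-0.005, -0.002, -0.485]}, {"gripper": 50, "linear": [-2, 4, 24], "delta_rot": [-0.005, -0.002, -0.485]}, {"gripper": 50, "linear": [-2, 4, 24], "delta_rot": [-0.005, -0.002, -0.485]}, {"gripper": 50, "linear": [-2, 4, 24], "delta_rot": [-0.005, -0.002, -0.485]}, {"gripper": 50, "linear": [-2, 4, 24], "delta_rot": [-0.005, -0.002, -0.485]}, {"gripper": 50, "linear": [-2, 4, 24], "delta_rot": [-0.005, -0.002, -0.485]}]}}

```text
t: 6.62
ee_pos: [0.4967, 0.2926, 0.2006]
tool_rot: [-179.9, -0.0, 102.9]
ft_force: [0.2, 0.1, 0.6]
gripper_width: 0.584
gripper_force: 0.0
```

```bash
python3 go.py .4963 .294 .105 103.6; python3 - <<'E'
from h import *
im=eyes.read_camera("top");s=eyes.read_camera("side")
a=cv2.resize(im[140:255,280:395],None,fx=3.4,fy=3.4,interpolation=2)
b=cv2.resize(s[90:205,200:315],None,fx=3.4,fy=3.4,interpolation=2)
cv2.imwrite("pics/z3.png",np.hstack([a,b]))
E
```

```text
t 6.62 pos [0.4967 0.2926 0.2006] rot [-1.7989e+02 -3.0000e-02  1.0290e+02] F [0.19 0.1  0.63] w 0.584 0.0
linear [ 1.4  0.1 95.6] rot [-0.0019 -0.0006 -0.0122]
```

View pics/z3.png

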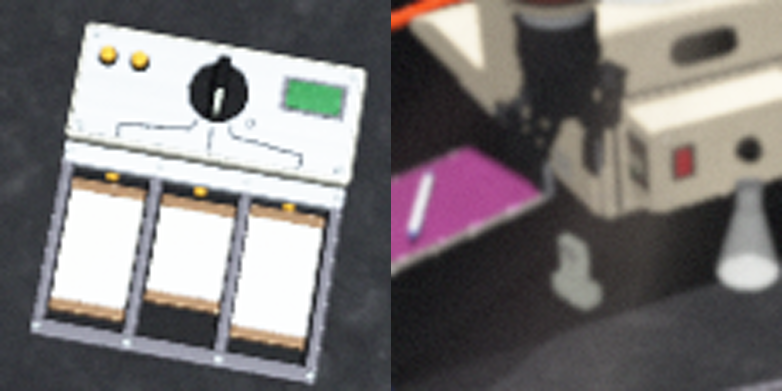

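The pointer (218,100) now points along the middle line, and the gripper is over the block (575,275). I'll descend and grip it.

>>> {"api": "send_rows", "payload": {"plan": [{"gripper": 50, "linear": [1.4, 0, 25], "delta_rot": [0, 0, -0.012]}, {"gripper": 50, "linear": [1.4, 0, 50], "delta_rot": [0, 0, -0.012]}, {"gripper": 50, "linear": [1.4, 0, 75], "delta_rot": [0, 0, -0.012]}, {"gripper": 50, "linear": [1.4, 0, 90], "delta_rot": [0, 0, -0.012]}, {"gripper": 50, "linear": [1.4, 0, 95], "delta_rot": [0, 0, -0.012]}, {"gripper": 50, "linear": [1.4, 0, 95], "delta_rot": [0, 0, -0.012]}, {"gripper": 50, "linear": [1.4, 0, 95], "delta_rot": [0, 0, -0.012]}]}}

```text
t: 7.3
ee_pos: [0.4965, 0.2942, 0.1062]
tool_rot: [-179.9, -0.0, 103.7]
ft_force: [-0.5, 0.4, 0.9]
gripper_width: 0.586
gripper_force: 0.0
```

>>> {"api": "send_rows", "payload": {"plan": [{"gripper": 5, "linear": [0, 0, 0], "delta_rot": [0, 0, 0]}, {"gripper": 5, "linear": [0, 0, 0], "delta_rot": [0, 0, 0]}, {"gripper": 5, "linear": [0, 0, 0], "delta_rot": [0, 0, 0]}, {"gripper": 5, "linear": [0, 0, 0], "delta_rot": [0, 0, 0]}, {"gripper": 5, "linear": [0, 0, 0], "delta_rot": [0, 0, 0]}, {"gripper": 5, "linear": [0, 0, 0], "delta_rot": [0, 0, 0]}, {"gripper": 5, "linear": [0, 0, 0], "delta_rot": [0, 0, 0]}, {"gripper": 5, "linear": [0, 0, 0], "delta_rot": [0, 0, 0]}], "squeeze": 60}}

```text
t: 7.97
ee_pos: [0.4966, 0.2943, 0.1065]
tool_rot: [-180.0, -0.1, 103.7]
ft_force: [-1.2, 0.2, 6.7]
gripper_width: 0.132
gripper_force: 59.3
```

```bash
python3 go.py .4963 .294 .20 103.6
```

```text
t 7.97 pos [0.4966 0.2943 0.1065] rot [-1.7996e+02 -8.0000e-02  1.0374e+02] F [-1.25  0.16  6.68] w 0.132 59.3
linear [ -0.1  -0.5 -93.5] rot [-0.0007 -0.0014  0.0025]
```

```bash
python3 - <<'E'
from m import *
p=np.array([p[0]-.0008,p[1]+.0005,p[2]])
inv=lambda w:R.from_euler("z",-p[2]).apply(w-[p[0],p[1],0])
c=lambda a:(np.array(a,float)+.5)/5-.5+[280,140]
print("short near edge",inv(plane("top",c([[212,443],[323,462]]),.024)).round(4))
print("short far edge",inv(plane("top",c([[237,287],[346,308]]),.024)).round(4))
print("middle walls top z34: ",inv(plane("top",c([[205,440],[216,440],[320,480],[334,480],[322,518],[190,495]]),.034)).round(4))
for x in(-.069,-.068,-.067):print(W(p,[[x,0,0]]),np.degrees(p[2])+90)
E
python3 go.py .464 -.041 .22 79.2
```

```text
short near edge [[-0.0561  0.0257  0.024 ]
 [-0.0557 -0.028   0.024 ]]
short far edge [[ 0.0205  0.027   0.024 ]
 [ 0.0196 -0.0267  0.024 ]]
middle walls top z34:  [[-0.0561  0.0291  0.034 ]
 [-0.0552  0.0239  0.034 ]
 [-0.0651 -0.0275  0.034 ]
 [-0.064  -0.034   0.034 ]
 [-0.0825 -0.0314  0.034 ]
 [-0.0828  0.0314  0.034 ]]
[[ 0.46420291 -0.04157629  0.        ]] 79.15516447915125
[[ 0.46518505 -0.04176444  0.        ]] 79.15516447915125
[[ 0.46616719 -0.04195259  0.        ]] 79.15516447915125
t 7.97 pos [0.4966 0.2943 0.1065] rot [-1.7996e+02 -8.0000e-02  1.0374e+02] F [-1.25  0.16  6.68] w 0.132 59.3
linear [-317.8 -111.4 -113.9] rot [-0.001  -0.0012  0.4283]
```

>>> {"api": "send_rows", "payload": {"plan": [{"gripper": 5, "linear": [0, 0, -20], "delta_rot": [0, 0, 0]}, {"gripper": 5, "linear": [0, 0, -50], "delta_rot": [0, 0, 0]}, {"gripper": 5, "linear": [0, 0, -90], "delta_rot": [0, 0, 0]}, {"gripper": 5, "linear": [0, 0, -115], "delta_rot": [0, 0, 0]}, {"gripper": 5, "linear": [0, 0, -115], "delta_rot": [0, 0, 0]}]}}

```text
t: 8.38
ee_pos: [0.4986, 0.295, 0.2265]
tool_rot: [179.7, -0.3, 103.7]
ft_force: [0.7, 0.3, 0.5]
gripper_width: 0.131
gripper_force: 58.6
```

```bash
python3 go.py .464 -.041 .22 79.2
```

```text
t 8.38 pos [0.4986 0.295  0.2265] rot [179.68  -0.26 103.73] F [0.74 0.33 0.49] w 0.131 58.6
linear [-318.3 -113.3    4.4] rot [ 0.0046 -0.0057  0.4281]
```

>>> {"api": "send_rows", "payload": {"plan": [{"gripper": 5, "linear": [-318, -113, 3], "delta_rot": [0.004, -0.003, 0.428]}, {"gripper": 5, "linear": [-318, -113, 3], "delta_rot": [0.004, -0.003, 0.428]}, {"gripper": 5, "linear": [-318, -113, 3], "delta_rot": [0.004, -0.003, 0.428]}, {"gripper": 5, "linear": [-318, -113, 3], "delta_rot": [0.004, -0.003, 0.428]}, {"gripper": 5, "linear": [-318, -113, 3], "delta_rot": [0.004, -0.003, 0.428]}, {"gripper": 5, "linear": [-318, -113, 3], "delta_rot": [0.004, -0.003, 0.428]}, {"gripper": 5, "linear": [-318, -113, 3], "delta_rot": [0.004, -0.003, 0.428]}, {"gripper": 5, "linear": [-318, -113, 3], "delta_rot": [0.004, -0.003, 0.428]}, {"gripper": 5, "linear": [-318, -113, 3], "delta_rot": [0.004, -0.003, 0.428]}, {"gripper": 5, "linear": [-318, -113, 3], "delta_rot": [0.004, -0.003, 0.428]}, {"gripper": 5, "linear": [-318, -113, 3], "delta_rot": [0.004, -0.003, 0.428]}]}}

```text
t: 9.3
ee_pos: [0.462, -0.0415, 0.2174]
tool_rot: [-179.7, 0.2, 79.2]
ft_force: [-0.4, 0.6, -0.8]
gripper_width: 0.132
gripper_force: 58.7
```

```bash
python3 go.py .4642 -.0416 .160 79.2
```

```text
t 9.3 pos [ 0.462  -0.0415  0.2174] rot [-179.68    0.2    79.17] F [-0.42  0.59 -0.81] w 0.132 58.7
linear [ 0.5  2.5 57.4] rot [-0.0056  0.0035 -0.0005]
```

>>> {"api": "send_rows", "payload": {"plan": [{"gripper": 5, "linear": [0, 1.5, 20], "delta_rot": [-0.002, 0.001, 0]}, {"gripper": 5, "linear": [0, 1.5, 45], "delta_rot": [-0.002, 0.001, 0]}, {"gripper": 5, "linear": [0, 1.5, 60], "delta_rot": [-0.002, 0.001, 0]}, {"gripper": 5, "linear": [0, 1.5, 60], "delta_rot": [-0.002, 0.001, 0]}, {"gripper": 5, "linear": [0, 1.5, 60], "delta_rot": [-0.002, 0.001, 0]}, {"gripper": 5, "linear": [0, 1.5, 60], "delta_rot": [-0.002, 0.001, 0]}]}}

```text
t: 9.8
ee_pos: [0.4639, -0.0414, 0.1583]
tool_rot: [-179.8, 0.2, 79.3]
ft_force: [0.4, -0.3, -0.6]
gripper_width: 0.129
gripper_force: 58.7
```

```bash
python3 go.py .4642 -.0416 .1185 79.2; python3 - <<'E'
from h import *
im=eyes.read_camera("top");s=eyes.read_camera("side")
a=cv2.resize(im[150:265,280:395],None,fx=3.4,fy=3.4,interpolation=2)
b=cv2.resize(s[175:265,265:355],None,fx=4.344,fy=4.344,interpolation=2)
cv2.imwrite("pics/z4.png",np.hstack([a,b[:391]]))
E
```

```text
t 9.8 pos [ 0.4639 -0.0414  0.1583] rot [-179.84    0.18   79.31] F [ 0.42 -0.33 -0.59] w 0.129 58.7
linear [ 0.   0.5 39.8] rot [-0.0028  0.0032  0.0018]
```

View pics/z4.png

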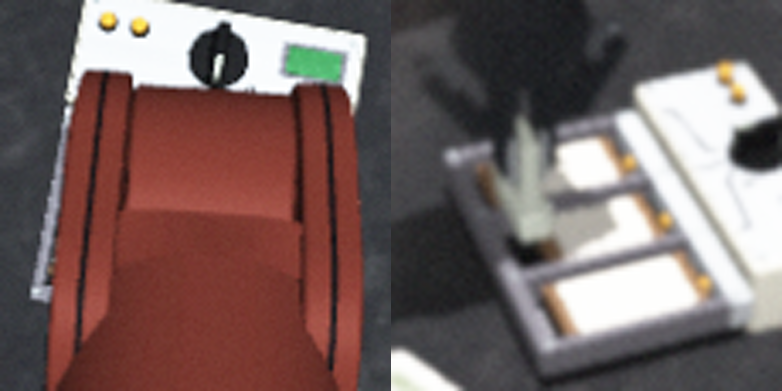

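The top view is blocked by the arm. The side view shows the block upright over the middle bay's near gap (525,235). I'll descend gently.

>>> {"api": "send_rows", "payload": {"plan": [{"gripper": 5, "linear": [0, 0.5, 6], "delta_rot": [-0.002, 0.002, 0]}, {"gripper": 5, "linear": [0, 0.5, 12], "delta_rot": [-0.002, 0.002, 0]}, {"gripper": 5, "linear": [0, 0.5, 18], "delta_rot": [-0.002, 0.002, 0]}, {"gripper": 5, "linear": [0, 0.5, 23], "delta_rot": [-0.002, 0.002, 0]}, {"gripper": 5, "linear": [0, 0.5, 27], "delta_rot": [-0.002, 0.002, 0]}, {"gripper": 5, "linear": [0, 0.5, 30], "delta_rot": [-0.002, 0.002, 0]}, {"gripper": 5, "linear": [0, 0.5, 30], "delta_rot": [-0.002, 0.002, 0]}]}}

```text
t: 10.48
ee_pos: [0.4633, -0.0425, 0.1268]
tool_rot: [-179.9, 0.1, 79.2]
ft_force: [0.3, -0.3, -1.2]
gripper_width: 0.129
gripper_force: 58.7
```

```bash
python3 go.py .4642 -.0416 .1185 79.2
```

```text
t 10.48 pos [ 0.4633 -0.0425  0.1268] rot [-1.7986e+02  1.0000e-01  7.9220e+01] F [ 0.27 -0.33 -1.24] w 0.129 58.7
linear [1.1 0.8 8.3] rot [-0.0025  0.0018  0.0003]
```

>>> {"api": "send_rows", "payload": {"plan": [{"gripper": 5, "linear": [0.5, 0.5, 2], "delta_rot": [-0.002, 0.001, 0]}, {"gripper": 5, "linear": [0.5, 0.5, 4], "delta_rot": [-0.002, 0.001, 0]}, {"gripper": 5, "linear": [0.5, 0.5, 6], "delta_rot": [-0.002, 0.001, 0]}, {"gripper": 5, "linear": [0.5, 0.5, 7], "delta_rot": [-0.002, 0.001, 0]}, {"gripper": 5, "linear": [0.5, 0.5, 8], "delta_rot": [-0.002, 0.001, 0]}, {"gripper": 5, "linear": [0.5, 0.5, 8.5], "delta_rot": [-0.002, 0.001, 0]}, {"gripper": 5, "linear": [0.5, 0.5, 8.5], "delta_rot": [-0.002, 0.001, 0]}]}}

```text
t: 11.07
ee_pos: [0.4643, -0.0421, 0.1196]
tool_rot: [180.0, -0.0, 79.2]
ft_force: [-4.6, -0.6, 10.1]
gripper_width: 0.128
gripper_force: 60.4
```

```bash
python3 go.py .4642 -.0416 .1185 79.2
```

```text
t 11.07 pos [ 0.4643 -0.0421  0.1196] rot [ 1.7998e+02 -2.0000e-02  7.9210e+01] F [-4.64 -0.6  10.06] w 0.128 60.4
linear [ 0.4 -0.2  1.1] rot [ 0.0003 -0.0004  0.0002]
```

The block is on the floor (underside ≈ 13 mm, 10 N up) and already touches the tile. I'll ease off slightly and push along the bay (+y of the tool).

>>> {"api": "send_rows", "payload": {"plan": [{"gripper": 5, "linear": [0, 0, -0.4], "delta_rot": [0, 0, 0]}, {"gripper": 5, "linear": [0, 0, -0.4], "delta_rot": [0, 0, 0]}, {"gripper": 5, "linear": [0, 1, -0.4], "delta_rot": [0, 0, 0]}, {"gripper": 5, "linear": [0, 2, -0.4], "delta_rot": [0, 0, 0]}, {"gripper": 5, "linear": [0, 3, -0.4], "delta_rot": [0, 0, 0]}, {"gripper": 5, "linear": [0, 4, -0.4], "delta_rot": [0, 0, 0]}, {"gripper": 5, "linear": [0, 5, -0.4], "delta_rot": [0, 0, 0]}, {"gripper": 5, "linear": [0, 6, -0.4], "delta_rot": [0, 0, 0]}, {"gripper": 5, "linear": [0, 7, -0.4], "delta_rot": [0, 0, 0]}, {"gripper": 5, "linear": [0, 8, -0.4], "delta_rot": [0, 0, 0]}, {"gripper": 5, "linear": [0, 8, -0.4], "delta_rot": [0, 0, 0]}]}}

```text
t: 11.98
ee_pos: [0.4715, -0.0432, 0.1197]
tool_rot: [-179.9, -0.0, 79.2]
ft_force: [-6.9, 1.2, 11.4]
gripper_width: 0.128
gripper_force: 60.5
```

```bash
python3 - <<'E'
from m import *
w=plane; s=sensors.sense()
q=np.array([p[0]-.0008,p[1]+.0005]); Rj=R.from_euler("z",-p[2])
print("jig pos",Rj.apply(s["ee_pos"]-[*q,0])*1e3,"F jig",Rj.apply(s["ft_force"]),s["ft_torque"],s["tool_rot"])
E
```

```text
jig pos [-61.4850764   -0.21679117 119.66791128] F jig [-6.99262816 -0.14708976 11.44636977] [0.37750049 1.54741593 0.09526767] [-1.79918966e+02 -2.78340642e-02  7.92319673e+01]
```

>>> {"api": "send_rows", "payload": {"plan": [{"gripper": 5, "linear": [0, 0.5, -0.3], "delta_rot": [0, 0, 0]}, {"gripper": 5, "linear": [0, 1, -0.3], "delta_rot": [0, 0, 0]}, {"gripper": 5, "linear": [0, 1.5, -0.3], "delta_rot": [0, 0, 0]}, {"gripper": 5, "linear": [0, 2, -0.3], "delta_rot": [0, 0, 0]}, {"gripper": 5, "linear": [0, 2.5, -0.3], "delta_rot": [0, 0, 0]}, {"gripper": 5, "linear": [0, 3, -0.3], "delta_rot": [0, 0, 0]}, {"gripper": 5, "linear": [0, 3, -0.3], "delta_rot": [0, 0, 0]}, {"gripper": 5, "linear": [0, 3, -0.3], "delta_rot": [0, 0, 0]}]}}

```text
t: 12.65
ee_pos: [0.4735, -0.0437, 0.1197]
tool_rot: [-179.8, -0.0, 79.2]
ft_force: [-11.2, 2.4, 15.6]
gripper_width: 0.13
gripper_force: 61.1
```

>>> {"api": "send_rows", "payload": {"plan": [{"gripper": 5, "linear": [0, 0.5, 0], "delta_rot": [0, 0, 0]}, {"gripper": 5, "linear": [0, 1, 0], "delta_rot": [0, 0, 0]}, {"gripper": 5, "linear": [0, 1, 0], "delta_rot": [0, 0, 0]}, {"gripper": 5, "linear": [0, 1, 0], "delta_rot": [0, 0, 0]}]}}

```text
t: 12.98
ee_pos: [0.4738, -0.0437, 0.1197]
tool_rot: [-179.7, -0.0, 79.2]
ft_force: [-15.7, 2.8, 20.9]
gripper_width: 0.132
gripper_force: 61.9
```

>>> {"api": "send_rows", "payload": {"plan": [{"gripper": 5, "linear": [0, 0.5, 0], "delta_rot": [0, 0, 0]}, {"gripper": 5, "linear": [0, 1, 0], "delta_rot": [0, 0, 0]}, {"gripper": 5, "linear": [0, 1, 0], "delta_rot": [0, 0, 0]}, {"gripper": 5, "linear": [0, 1, 0], "delta_rot": [0, 0, 0]}]}}

```text
t: 13.32
ee_pos: [0.4749, -0.0439, 0.1197]
tool_rot: [-179.7, -0.0, 79.2]
ft_force: [-14.6, 2.9, 21.5]
gripper_width: 0.134
gripper_force: 61.6
```

>>> {"api": "send_rows", "payload": {"plan": [{"gripper": 5, "linear": [0, 0.3, -0.5], "delta_rot": [0, 0, 0]}, {"gripper": 5, "linear": [0, 0.7, -0.8], "delta_rot": [0, 0, 0]}, {"gripper": 5, "linear": [0, 1, -0.8], "delta_rot": [0, 0, 0]}, {"gripper": 5, "linear": [0, 1, -0.8], "delta_rot": [0, 0, 0]}]}}

```text
t: 13.65
ee_pos: [0.4765, -0.0442, 0.1198]
tool_rot: [-179.8, 0.0, 79.2]
ft_force: [-5.4, 2.2, 0.7]
gripper_width: 0.132
gripper_force: 58.9
```

>>> {"api": "send_rows", "payload": {"plan": [{"gripper": 5, "linear": [0, 0.5, 0], "delta_rot": [0, 0, 0]}, {"gripper": 5, "linear": [0, 1, 0], "delta_rot": [0, 0, 0]}, {"gripper": 5, "linear": [0, 1, 0], "delta_rot": [0, 0, 0]}, {"gripper": 5, "linear": [0, 1, 0], "delta_rot": [0, 0, 0]}]}}

```text
t: 13.98
ee_pos: [0.4768, -0.0443, 0.1197]
tool_rot: [-179.7, 0.0, 79.2]
ft_force: [-9.9, 2.7, 6.2]
gripper_width: 0.127
gripper_force: 59.8
```

```bash
python3 - <<'E'
from m import *
s=sensors.sense()
q=np.array([p[0]-.0008,p[1]+.0005]); Rj=R.from_euler("z",-p[2])
print("jig pos",Rj.apply(s["ee_pos"]-[*q,0])*1e3,"F jig",Rj.apply(s["ft_force"]),s["ft_torque"],s["tool_rot"])
im=eyes.read_camera("side"); t=eyes.read_camera("top")
b=cv2.resize(im[175:265,265:355],None,fx=6.5,fy=6.5,interpolation=2)
cv2.imwrite("pics/z5.png",b)
E
```

```text
jig pos [-56.08628147  -0.32085465 119.71764896] F jig [-10.24859075   0.7669327    6.19879666] [0.70801905 2.41638609 0.06571385] [-1.79728166e+02  9.42526065e-03  7.92381925e+01]
```

View pics/z5.png

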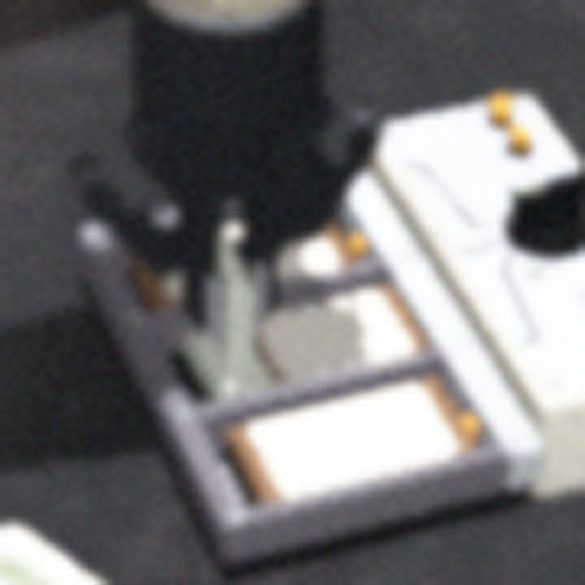

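The short tile is at the far end of its bay and its brass contact is no longer visible. I'll push a bit more to confirm it has hit the hard stop.

>>> {"api": "send_rows", "payload": {"plan": [{"gripper": 5, "linear": [0, 0.5, -0.4], "delta_rot": [0, 0, 0]}, {"gripper": 5, "linear": [0, 1, -0.4], "delta_rot": [0, 0, 0]}, {"gripper": 5, "linear": [0, 1, -0.4], "delta_rot": [0, 0, 0]}, {"gripper": 5, "linear": [0, 1, -0.4], "delta_rot": [0, 0, 0]}]}}

```text
t: 14.42
ee_pos: [0.4771, -0.0443, 0.1198]
tool_rot: [-179.6, 0.0, 79.2]
ft_force: [-11.4, 3.3, 5.1]
gripper_width: 0.133
gripper_force: 59.8
```

>>> {"api": "send_rows", "payload": {"plan": [{"gripper": 5, "linear": [0, 0.5, -0.5], "delta_rot": [0, 0, 0]}, {"gripper": 5, "linear": [0, 1, -0.5], "delta_rot": [0, 0, 0]}, {"gripper": 5, "linear": [0, 1, -0.5], "delta_rot": [0, 0, 0]}, {"gripper": 5, "linear": [0, 1, -0.5], "delta_rot": [0, 0, 0]}]}}

```text
t: 14.75
ee_pos: [0.4773, -0.0443, 0.1198]
tool_rot: [-179.5, 0.0, 79.2]
ft_force: [-12.7, 4.3, 3.4]
gripper_width: 0.129
gripper_force: 59.5
```

```bash
python3 - <<'E'
from m import *
s=sensors.sense()
q=np.array([p[0]-.0008,p[1]+.0005]); Rj=R.from_euler("z",-p[2])
print("jig pos",Rj.apply(s["ee_pos"]-[*q,0])*1e3,"F jig",Rj.apply(s["ft_force"]),s["ft_torque"],s["tool_rot"])
E
```

```text
jig pos [-55.58831717  -0.24963378 119.80753067] F jig [-13.23847847   1.81205666   3.39996818] [ 1.07872907  3.22626665 -0.03152658] [-1.79533074e+02  2.21795092e-02  7.92440536e+01]
```

>>> {"api": "send_rows", "payload": {"plan": [{"gripper": 5, "linear": [0, 0, 0], "delta_rot": [0, 0, 0]}, {"gripper": 5, "linear": [0, 0, 0], "delta_rot": [0, 0, 0]}, {"gripper": 5, "linear": [0, 0, 0], "delta_rot": [0, 0, 0]}, {"gripper": 5, "linear": [0, 0, 0], "delta_rot": [0, 0, 0]}, {"gripper": 5, "linear": [0, 0, 0], "delta_rot": [0, 0, 0]}, {"gripper": 5, "linear": [0, 0, 0], "delta_rot": [0, 0, 0]}]}}

```text
t: 15.25
ee_pos: [0.4773, -0.0443, 0.1198]
tool_rot: [-179.5, 0.0, 79.2]
ft_force: [-12.7, 3.5, 2.6]
gripper_width: 0.126
gripper_force: 59.5
```

```bash
python3 - <<'E'
from m import *
q=np.array([p[0]-.0008,p[1]+.0005,p[2]])
im=eyes.read_camera("side")
# sample brightness along bay centre-ish line near the right side of the tile, at tile-top height
for y in(-.012,-.018):
    xs=np.arange(.0,.040,.002); u=proj("side",W(q,np.c_[xs,xs*0+y,xs*0+.024])).astype(np.float32)
    v=cv2.remap(im,u[:,0].reshape(1,-1),u[:,1].reshape(1,-1),1)[0]
    print([f"{int(x*1000)}:{tuple(int(k) for k in c)}" for x,c in zip(xs,v)])
print(sensors.sense()["ft_force"],sensors.sense()["ee_pos"])
E
```

```text
['0:(224, 228, 231)', '2:(239, 242, 244)', '4:(249, 251, 252)', '6:(252, 254, 254)', '8:(253, 254, 254)', '10:(253, 254, 254)', '12:(252, 253, 254)', '14:(252, 253, 254)', '16:(249, 251, 253)', '18:(243, 248, 250)', '20:(216, 228, 239)', '22:(180, 200, 221)', '24:(143, 165, 193)', '26:(138, 155, 178)', '28:(154, 162, 176)', '30:(198, 198, 201)', '32:(230, 227, 226)', '34:(248, 246, 245)', '36:(251, 250, 249)', '38:(253, 252, 251)']
['0:(230, 231, 235)', '2:(237, 238, 240)', '4:(240, 241, 243)', '6:(240, 242, 243)', '8:(240, 241, 243)', '10:(241, 242, 244)', '12:(241, 243, 245)', '14:(238, 240, 243)', '16:(235, 237, 240)', '18:(217, 223, 230)', '20:(191, 201, 213)', '22:(156, 168, 187)', '24:(145, 154, 173)', '26:(148, 152, 167)', '28:(170, 167, 174)', '30:(203, 198, 201)', '32:(230, 225, 225)', '34:(245, 242, 241)', '36:(250, 249, 247)', '38:(252, 251, 250)']
[-12.89248252   3.87836095   3.59972252] [ 0.47733028 -0.04430905  0.11980962]
```

The band at the tile's far end now runs straight into the white far wall with no dark gap, and the push holds at 13 N, well above the 5 N spring. The tile is flush, so I'm handing the job in.

```bash
python3 -c "
from rig import ticket
print(ticket.job_done())"
```

```text
the job is handed in; nothing more can be done
None
```

I handed the job in with the selector on the middle line and the short tile in the middle bay pressed flush by the block, still gripped, with about 13 N at the wrist; the beaker, bottle and flask were never touched, and no verdict came back.

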